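Find the rocking nest-box front and slide it to the fence

ROBOT

A 6-joint arm with a two-finger parallel gripper is mounted at the origin on the work surface. World frame = base frame: x ahead of the robot, y to its left, z up, the work surface at z = 0. Lengths are in mm, angles in rad, forces in N, time in s.
With the tool pointing down it reaches from about 275 to 825 mm from the base axis. Payload 5.2 kg.
Tool frame: the origin (TCP) lies at the very end of the fingers, on their centre line; the grasp point (between the pads) lies 19 mm behind it; z points along the fingers, y is the line along which they close (so a half turn about z gives the same grasp; the last joint's range is limited). The gripper opens to 93 mm and grips with 3 to 60 N. Pads are 15 mm wide; open, the fingers measure 128 mm over their backs; the gripper's body (75 mm by 188 mm) begins 65 mm behind the grasp point.
Start: joints at [-1.541, 0.259, 1.535, -0, 1.348, -0.203], TCP at [126.908, -535.163, 181.753] pointing down, gripper open.
Joint ranges: [-3.14, 3.14], [-0.91, 2.08], [0.19, 2.58], [-1.22, 4.36], [0.22, 2.71], [-3.12, 3.12]. Speed limits (rad/s): [2.57, 2.57, 3.14, 3.14, 3.14, 3.14].

INTERFACE

Orientations are given as [roll, pitch, yaw] about the fixed x, y, z axes, in that order (R = Rz(yaw) Ry(pitch) Rx(roll)).
In Python, from bench import robot gives the robot as it stands. The module is installed in compiled form; this text tells all that it offers. Calls block until the motion is done:
- robot.move_ptp(position, orientation): joint-space move of the TCP to a pose.
- robot.move_linear(position, ori=None, speed=150, f_stop=None): straight line of the TCP; ori=None keeps the orientation; speed is the mean speed in mm/s. With f_stop (N) it stops when the force on the tool has changed by that much, and returns True; else False.
- robot.move_j(angles): joint-space move.
- robot.move_gripper(opening): opening from 0.0 (shut) to 1.0 (fully open); the grip force is fixed at half the most; returns when the fingers have stopped.
- robot.sleep(seconds).
- robot.inverse_kinematics(position, orientation): joint angles nearest the present ones, or None.
- robot.get_image(name): name is "scene" or "top" or "wrist"; returns a dict with "img" (480x640x3 uint8, blue, green, red), "fovy" (degrees; the focal length in pixels is half the picture's height over the tangent of half this angle, whatever the lens; pixels are square), "cx", "cy" (the principal point, pixels), "eye" and "orientation" of the camera in the world. Camera axes: x right, y down, z forward; pixel columns grow to the right and rows downward; lengths in mm; the calibration is good to about 2 mm. A picture is of the moment at which its call begins. There is no depth.
A pose or a line that the arm cannot do raises robot.MotionError and nothing moves.
- robot.hand_in(): hands the job in; it is judged then, once.
Readings, each from a call of its own:
- robot.current_t(): time.
- robot.current_qpos(): joint angles.
- robot.current_joint_vel(): joint speeds.
- robot.current_joint_efforts(): joint torques, N m.
- robot.current_tcp_pos(): TCP position.
- robot.current_eef_rot(): TCP orientation.
- robot.current_contact_force(): force on the tool from outside, world axes, zero at the start.
- robot.current_ft_torque(): the same for the moment, N m.
- robot.current_gripper_width(): opening from 0.0 (shut) to 1.0 (fully open).
- robot.current_finger_force(): force on a finger pad.
Only numpy, scipy, OpenCV 4.12 (cv2) and the standard library are available. Lean on these libraries where they do the work, as an engineer would, in place of code of your own. Each camera call takes 0.05 s, during which the arm holds its last target. There are 200 camera calls.

TASK

One of the three nest-box fronts on the steel plate is cupped and rocks: find it by pressing their left and right corners in turn with the fingers. Without picking it up, slide that one away from you until its far edge lies square against the fence, then press it there near its left corner and after that near its right corner, so that it visibly tips each way. Leave it lying against the fence, and the two flat ones and the other things on the bench where they were.

Things in the scene. Friction and masses are not known exactly. Their poses are not given: they have to be found in the camera images.
- plate: flat steel plate fixed on the bench, 300 mm (its x, away from the robot) by 560 mm (y) by 25 mm thick; origin at the centre of its underside. Three loose nest-box fronts lie on it. One is cupped: it rests level on a 20 mm wide strip along its middle (along x), its left and right edges 4.5 mm clear; pressed near a corner (1 N is enough) that corner sinks about 3 mm and it tips 0.09 rad; released it falls back
- fence (a point): middle of the near face of the straight aluminium fence along the plate's far edge, at the height of the plate's top (25 mm above the bench); the fence is 22 mm high above the plate's top, as long as the plate; its face runs along the plate's y, 130 mm from the plate's centre along the plate's x
- panel_a: one of three look-alike plywood nest-box fronts lying side by side on the plate, in any order; 110 mm (x, away from the robot) by 120 mm (y) by 18 mm thick, 0.15 to 0.3 kg, with a 32 mm through hole 18 mm beyond its centre along x; origin at the centre of its underside, z up. It may be the cupped one (see the plate) or one of the two flat ones, which do not give when pressed
- panel_a_left (a point): point on the top face of panel_a near its near left corner (left is the robot's left, +y): 15 mm in from the near edge and 15 mm in from the left (+y) edge; 18 mm above the underside
- panel_a_right (a point): point on the top face of panel_a near its near right corner (left is the robot's left, +y): 15 mm in from the near edge and 15 mm in from the right (-y) edge; 18 mm above the underside
- panel_b: one of three look-alike plywood nest-box fronts lying side by side on the plate, in any order; 110 mm (x, away from the robot) by 120 mm (y) by 18 mm thick, 0.15 to 0.3 kg, with a 32 mm through hole 18 mm beyond its centre along x; origin at the centre of its underside, z up. It may be the cupped one (see the plate) or one of the two flat ones, which do not give when pressed
- panel_b_left (a point): point on the top face of panel_b near its near left corner (left is the robot's left, +y): 15 mm in from the near edge and 15 mm in from the left (+y) edge; 18 mm above the underside
- panel_b_right (a point): point on the top face of panel_b near its near right corner (left is the robot's left, +y): 15 mm in from the near edge and 15 mm in from the right (-y) edge; 18 mm above the underside
- panel_c: one of three look-alike plywood nest-box fronts lying side by side on the plate, in any order; 110 mm (x, away from the robot) by 120 mm (y) by 18 mm thick, 0.15 to 0.3 kg, with a 32 mm through hole 18 mm beyond its centre along x; origin at the centre of its underside, z up. It may be the cupped one (see the plate) or one of the two flat ones, which do not give when pressed
- panel_c_left (a point): point on the top face of panel_c near its near left corner (left is the robot's left, +y): 15 mm in from the near edge and 15 mm in from the left (+y) edge; 18 mm above the underside
- panel_c_right (a point): point on the top face of panel_c near its near right corner (left is the robot's left, +y): 15 mm in from the near edge and 15 mm in from the right (-y) edge; 18 mm above the underside
- glue: bystander: white glue bottle, 60 mm across, 150 mm high, standing on the bench left of the plate; origin at its foot
- tin: bystander: bare metal tin, 80 mm across, 75 mm high, standing on the bench right of the plate; origin at its foot
- sander: bystander: cork sanding block, 100 by 60 by 32 mm, lying on the bench left of the near end of the plate; origin at the centre of its underside

How it is judged:
By the outcome, as a careful person would: the job done as asked, in the order asked, and still so for the second after the job is handed in, with the robot touching nothing.
It also fails if it takes over 64 s, if anything falls off the work surface, if the arm or the gripper's body presses on something with over 40 N, if the wrist force passes 120 N, or if a joint passes its speed limit or range.

## Working session

There is one attempt and no reset: what is moved stays moved. The work goes in short steps, each a Python script; the robot and the scene stay as the last script left them, time stands still between calls to the robot, and variables do not carry over. Pictures are saved under pics/ and viewed, at most 10 in all, crops included, and the job is handed in when it is done.

```bash
mkdir -p pics; python3 - <<'E'
from bench import robot
import cv2,json
for n in ("top","scene"):
    d=robot.get_image(n); cv2.imwrite(f"pics/{n}0.png",d["img"])
    print(n,d["fovy"],d["cx"],d["cy"],d["eye"],d["orientation"])
print(robot.current_t(),robot.current_eef_rot(),robot.current_gripper_width(),robot.current_contact_force())
E
```

```text
top 44.51262852149455 317.8574700141458 237.0440437239137 [ 318.53975179   18.21036644 1619.09451156] [-2.9830204  -0.02260283 -1.5684073 ]
scene 49.86856320066959 318.85479926117347 240.52329285625962 [1529.69099506 -140.85256695  779.99548234] [-2.21147489  0.01487051  1.42730274]
0.1 [-3.13999213e+00 -3.30621536e-04  2.32760407e-01] 0.999018352613175 [-0.02259666  0.14256457 -0.22229711]
```

View pics/top0.png

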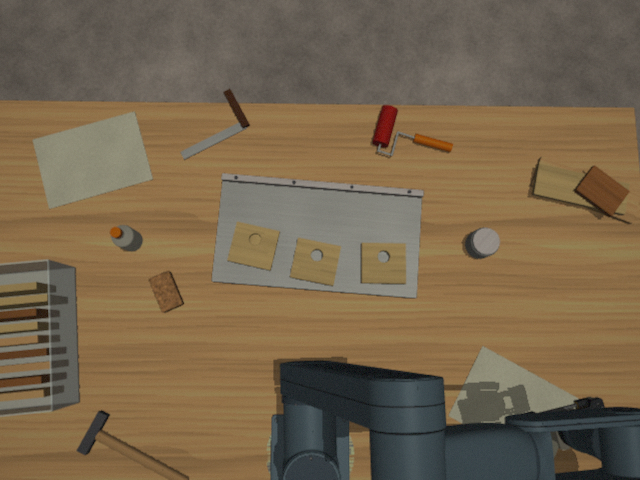

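View pics/scene0.png

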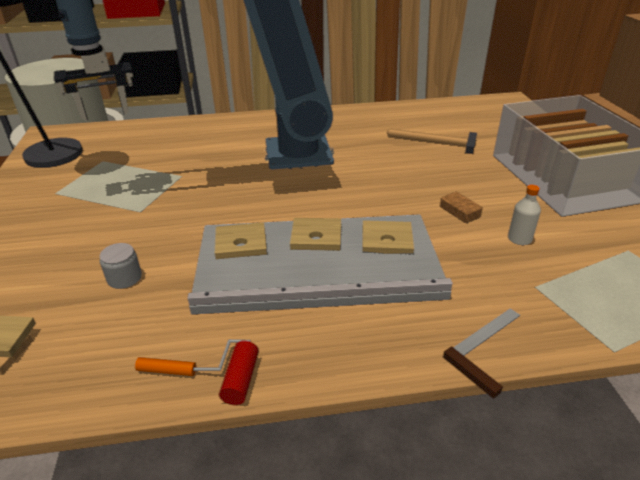

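The top view has away-from-robot pointing up and left as +y. The three fronts are at about (254,246), (316,261) and (384,263), and the fence runs along the plate's top edge from (222,178) to (422,192). I'll enlarge that region to read the corners.

```bash
python3 - <<'E'
import cv2
i=cv2.imread("pics/top0.png")[165:305,205:430]
i=cv2.resize(i,None,fx=3.5,fy=3.5,interpolation=cv2.INTER_CUBIC); print(i.shape)
cv2.imwrite("pics/crop0.png",cv2.convertScaleAbs(i,alpha=1.4))
E
```

```text
(490, 788, 3)
```

View pics/crop0.png

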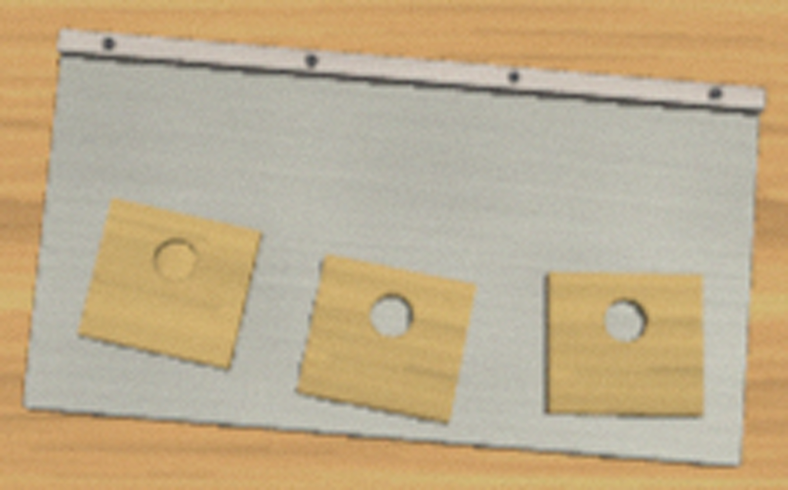

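The crop gives clear corners for all three fronts. The left and middle ones are turned clockwise relative to the plate, and the right one slightly counter-clockwise. Next I'll fit the poses.

```bash
cat > h.py <<'E'
import numpy as np
from scipy.spatial.transform import Rotation as R
from scipy.optimize import least_squares
TOP=dict(fovy=44.51262852149455,cx=317.8574700141458,cy=237.0440437239137,eye=[318.53975179,18.21036644,1619.09451156],orientation=[-2.9830204,-0.02260283,-1.5684073])
def unproj(uv,z,c=TOP):
    f=240/np.tan(np.radians(c["fovy"])/2); uv=np.atleast_2d(uv)
    d=np.c_[(uv[:,0]-c["cx"])/f,(uv[:,1]-c["cy"])/f,np.ones(len(uv))]@R.from_euler('xyz',c["orientation"]).as_matrix().T
    e=np.array(c["eye"]); return (e+d*((z-e[2])/d[:,2])[:,None])[:,:2]
def rot(a): return np.array([[np.cos(a),-np.sin(a)],[np.sin(a),np.cos(a)]])
def fit(pts,local):  # rigid 2D fit -> x,y,yaw, residual
    s=least_squares(lambda p:((local@rot(p[2]).T+p[:2])-pts).ravel(),[*pts.mean(0),0]); return s.x,np.abs(s.fun).max()
PANEL=np.array([[55,60],[55,-60],[-55,-60],[-55,60.]])
E
python3 - <<'E'
from h import *
np.set_printoptions(precision=2,suppress=True)
P=lambda a:(np.array(a,float)+.5)/3.5-.5+[205,165]
C=dict(L=[(112,198),(262,232),(230,369),(79,334)],M=[(325,255),(475,284),(448,422),(296,391)],R=[(548,272),(703,275),(703,415),(547,412)])
for k,v in C.items(): print(k,*fit(unproj(P(v),43),PANEL))
pl=np.r_[unproj(P([(25,407),(740,465)]),25),unproj(P([(62,53),(760,109)]),47)]
print(pl, fit(pl,np.array([[-150,280],[-150,-280],[130,-280],[130,280.]])[[0,1,3,2]]))
print(unproj([(120,245),(484,243),(166,291)],30))
E
```

```text
L [546.58 157.69  -0.22] 0.6779573659660514
M [504.78  -9.09  -0.19] 1.2032411865435506
R [ 501.44 -194.41   -0.02] 0.6261178032453927
[[ 451.46  270.  ]
 [ 408.74 -284.73]
 [ 727.86  246.16]
 [ 687.03 -303.12]] (array([578.74, -18.68,  -0.08]), np.float64(4.578958115539763))
[[ 547.68  520.73]
 [ 558.92 -475.51]
 [ 423.41  391.03]]
```

```bash
cat >> h.py <<'E'
PAN=dict(L=(546.6,157.7,-.22),M=(504.8,-9.1,-.19),R=(501.4,-194.4,-.02)); FY=-.0755
def press(robot,p,side,f=3,zmin=36,first=False):
    x,y,a=p; q=np.array([x,y])+rot(a)@[-40,45*side]; o=[np.pi,0,a+YO]
    robot.move_ptp([*q,60],o) if first else robot.move_linear([*q,60],o,speed=180)
    robot.move_linear([*q,47],speed=60)
    F0=robot.current_contact_force()[2]
    hit=robot.move_linear([*q,zmin],speed=12,f_stop=f)
    z=robot.current_tcp_pos()[2]; F=robot.current_contact_force()[2]-F0
    robot.sleep(.3)
    print(side,hit,"z %.2f F %.2f then z %.2f F %.2f t %.1f"%(z,F,robot.current_tcp_pos()[2],robot.current_contact_force()[2]-F0,robot.current_t()))
    robot.move_linear([*robot.current_tcp_pos()[:2],60],speed=80)
YO=np.pi/2
E
python3 - <<'E'
from bench import robot
from h import *
for YO in (np.pi/2,-np.pi/2):
    print(YO,robot.inverse_kinematics([500,-190,60],[np.pi,0,YO]),robot.inverse_kinematics([550,160,60],[np.pi,0,YO]))
print(robot.inverse_kinematics([500,-190,60],[np.pi,0,0]))
E
```

```text
1.5707963267948966 [-0.57180588  0.34584271  1.73567634  0.          1.06007361 -0.57180588] [ 8.84329931e-02  4.06192033e-01  1.64115434e+00 -4.44089210e-16
  1.09424628e+00  8.84329931e-02]
-1.5707963267948966 [-5.71805875e-01  3.45842711e-01  1.73567634e+00 -4.44089210e-16
  1.06007361e+00  2.56978678e+00] [ 8.84329931e-02  4.06192033e-01  1.64115434e+00 -4.44089210e-16
  1.09424628e+00 -3.05315966e+00]
[-5.71805875e-01  3.45842711e-01  1.73567634e+00 -4.44089210e-16
  1.06007361e+00  9.98990452e-01]
```

```bash
python3 - <<'E'
from bench import robot
from h import *
robot.move_gripper(0.0)
press(robot,PAN["R"],-1,first=True); press(robot,PAN["R"],1)
print(robot.current_t())
E
```

```text
-1 False z 36.05 F 0.05 then z 36.05 F -0.67 t 5.0
1 False z 36.07 F -0.30 then z 36.05 F -0.59 t 7.8
8.2583
```

```bash
python3 - <<'E'
from bench import robot
from h import *
import cv2
t=robot.get_image("top")["img"][165:305,205:430]; d=robot.get_image("wrist"); s=robot.get_image("scene")["img"][190:310,170:330]
np.save("w.npy",[d["fovy"],d["cx"],d["cy"],*d["eye"],*d["orientation"]]); print(robot.current_tcp_pos(),robot.current_gripper_width(),d["eye"],d["fovy"])
a=cv2.resize(t,(400,249)); b=cv2.resize(s,(400,300)); w=cv2.resize(d["img"],(400,300))
out=np.zeros((600,800,3),np.uint8); out[:249,:400]=a; out[:300,400:]=b; out[300:,:400]=w
cv2.imwrite("pics/p1.png",cv2.convertScaleAbs(out,alpha=1.3))
E
```

```text
[ 461.94682149 -148.39942573   59.54181803] 0.0029927697692451456 [464.39225878 -73.90809424 262.46755973] 64.8513605044174
```

View pics/p1.png

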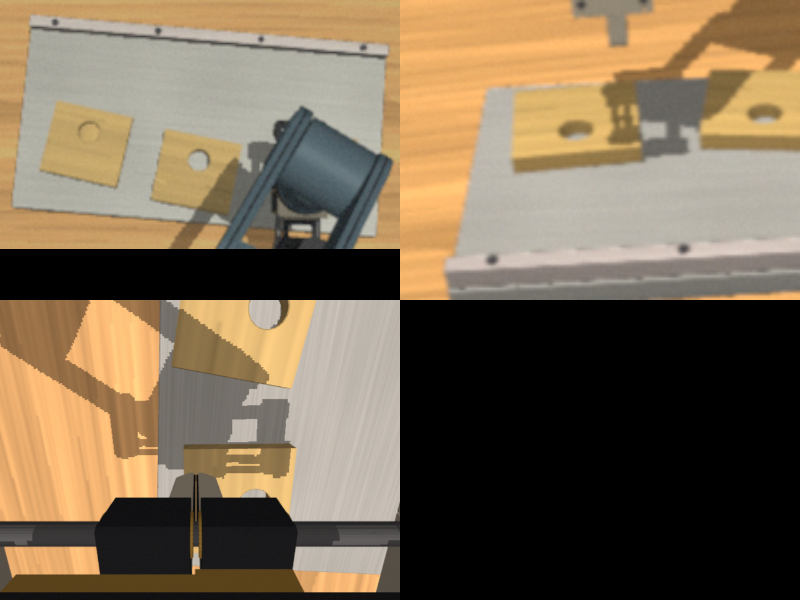

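The wrist view shows the closed fingers over the right-hand front, about 15 mm in from its near edge (column 185) and left edge (row 445), so the aim is good. No contact by z=36 suggests the closed fingertips end above the nominal TCP. I'll repeat the press and allow it to go deeper, with the force guard on.

```bash
python3 - <<'E'
from bench import robot
from h import *
press(robot,PAN["R"],1,zmin=27)
E
```

```text
1 False z 27.07 F -0.58 then z 27.03 F -1.40 t 11.1
```

```bash
python3 - <<'E'
from bench import robot
from h import *
import cv2
p=robot.current_tcp_pos(); print(p,robot.current_contact_force())
print(robot.move_linear([p[0],p[1],34],speed=40,f_stop=3),robot.current_contact_force())
d=robot.get_image("wrist"); s=robot.get_image("scene")["img"][190:290,180:290]
c=d; f=240/np.tan(np.radians(c["fovy"])/2)
for z in (34,43):
    v=(np.array([p[0],p[1],z])-c["eye"])@R.from_euler('xyz',c["orientation"]).as_matrix(); print(z,v[:2]/v[2]*f+[c["cx"],c["cy"]])
out=np.zeros((400,800,3),np.uint8); out[:,:400]=cv2.resize(d["img"][200:360,240:400],(400,400)); out[:364,400:]=cv2.resize(s,(400,364),interpolation=2)
cv2.imwrite("pics/p2.png",cv2.convertScaleAbs(out,alpha=1.5))
E
```

```text
[ 462.30021997 -148.58689336   60.03645281] [ 6.65250911e-04 -1.02039990e-01 -9.31063028e-01]
False [ 0.19866043 -0.33871485 -0.47437171]
34 [311.6883936  263.98978239]
43 [311.63030554 269.69050144]
```

View pics/p2.png

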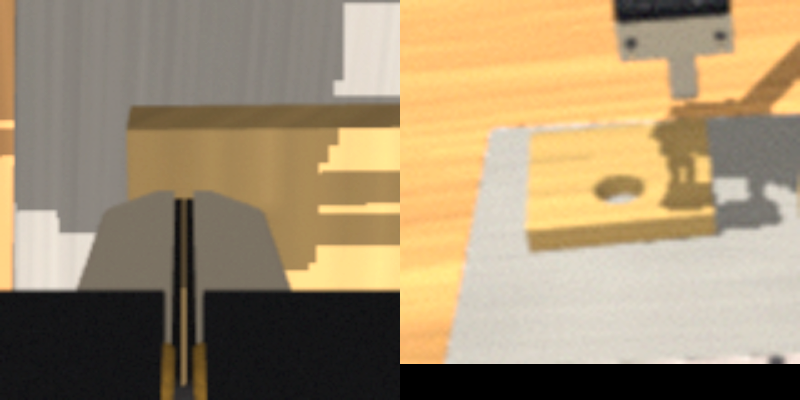

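The fingertip shows at wrist row ~276, and the nominal TCP would be at row ~264. So the closed tips end about 19 mm above the nominal TCP, and I should continue down under the force guard.

```bash
sed -i 's/\[\*q,60\]/[*q,45]/g; s/\[\*q,47\]/[*q,29]/; s/,60\],speed=80/,45],speed=80/' h.py; python3 - <<'E'
from bench import robot
from h import *
press(robot,PAN["R"],1,zmin=14)
E
```

```text
1 False z 14.09 F 0.42 then z 14.05 F -0.02 t 15.0
```

```bash
python3 - <<'E'
from bench import robot
from h import *
import cv2
c=dict(fovy=49.86856320066959,cx=318.85479926117347,cy=240.52329285625962,eye=[1529.69099506,-140.85256695,779.99548234],orientation=[-2.21147489,0.01487051,1.42730274])
f=240/np.tan(np.radians(c["fovy"])/2)
for z in (34,45,55,65,75,85):
    v=(np.array([462,-148.6,z])-c["eye"])@R.from_euler('xyz',c["orientation"]).as_matrix(); print(z,v[:2]/v[2]*f+[c["cx"],c["cy"]])
p=robot.current_tcp_pos(); print(p)
robot.move_linear([p[0],p[1],16],speed=60,f_stop=3)
d=robot.get_image("wrist"); s=robot.get_image("scene")["img"][190:290,180:290]
out=np.zeros((400,800,3),np.uint8); out[:,:400]=cv2.resize(d["img"][200:360,240:400],(400,400)); out[:364,400:]=cv2.resize(s,(400,364),interpolation=2)
cv2.imwrite("pics/p3.png",cv2.convertScaleAbs(out,alpha=1.5))
E
```

```text
34 [259.29739443 228.12125038]
45 [258.92754259 224.52103173]
55 [258.58801931 221.216038  ]
65 [258.245313   217.88005982]
75 [257.89937866 214.51265942]
85 [257.55017048 211.11339074]
[ 462.35736088 -148.65642881   45.10383108]
```

View pics/p3.png

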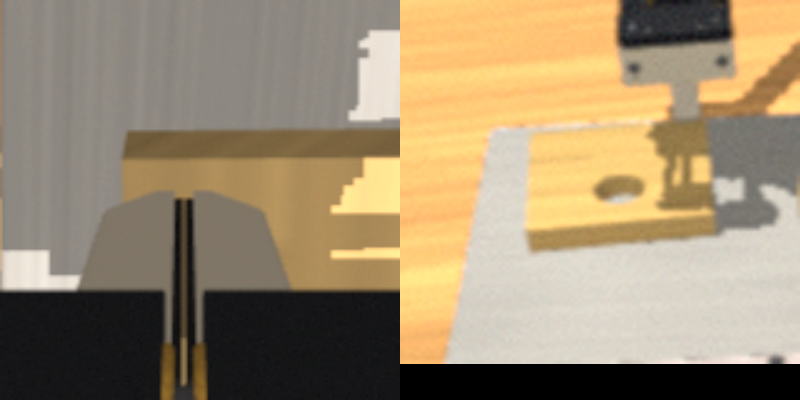

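At nominal z=16 the tip is at scene row ~221, which corresponds to z≈54. That puts the real offset nearer 30–35 mm, and the tip is still above the front. I'll keep feeling downwards to get the exact offset.

```bash
python3 - <<'E'
from bench import robot
from h import *
p=robot.current_tcp_pos(); f0=robot.current_contact_force(); print(p,f0,robot.current_t())
h=robot.move_linear([p[0],p[1],-6],speed=12,f_stop=3)
print(h,robot.current_tcp_pos(),robot.current_contact_force()-f0)
robot.sleep(.2)
print(robot.current_tcp_pos(),robot.current_contact_force()-f0,robot.current_t())
E
```

```text
[ 462.63850895 -148.8234663    16.22255039] [ 0.34666469 -0.0714288   0.40533744] 16.25
True [ 462.46990043 -148.7096634     6.37983588] [-1.11843091  0.13829193  4.00517694]
[ 462.45872947 -148.70223583    6.36916437] [0.05838121 0.29475331 4.80159222] 17.4
```

Contact comes at nominal z=6.4, so the closed tips sit about 35 mm behind the nominal TCP. I'll press the remaining corners with that offset and compare heights.

```bash
sed -i 's/\[\*q,45\]/[*q,19]/g; s/\[\*q,29\]/[*q,9]/; s/,45\],speed=80/,19],speed=80/; s/zmin=36/zmin=-4/; s/robot.sleep(.3)/robot.sleep(.15)/' h.py; python3 - <<'E'
from bench import robot
from h import *
p=robot.current_tcp_pos(); robot.move_linear([p[0],p[1],19],speed=80)
for k,s in (("R",-1),("M",-1),("M",1),("L",-1),("L",1)): print(k,end=' '); press(robot,PAN[k],s)
E
```

```text
R -1 True z 6.40 F 4.49 then z 6.39 F 6.83 t 19.3
M -1 True z 6.39 F 3.87 then z 6.39 F 6.39 t 21.8
M 1 True z 6.40 F 5.69 then z 6.38 F 5.73 t 23.7
L -1 True z 3.82 F 5.04 then z 3.78 F 6.18 t 25.7
L 1 True z 3.74 F 4.31 then z 3.72 F 5.24 t 27.7
```

The left-hand front gives: its contacts were 2.6 mm lower on both sides (3.8 against 6.4), so it is the cupped one. Now I'll half-open the fingers, find the plate height in front of it by touch, and slide it to the fence.

```bash
python3 - <<'E'
from bench import robot
from h import *
x,y,a=PAN["L"]; c=np.array([x,y]); n=rot(FY)@[1,0]
p=robot.current_tcp_pos(); robot.move_linear([p[0],p[1],60],speed=200)
s=c+rot(a)@[-82,0]
robot.move_ptp([*s,50],[np.pi,0,a]); robot.move_gripper(0.6)
print("w",robot.current_gripper_width(),robot.current_t())
h=robot.move_linear([*s,-14],speed=22,f_stop=3); z=robot.current_tcp_pos()[2]; print(h,z,robot.current_t())
assert h
robot.move_linear([*s,z+5.5],speed=40)
fence=np.mean([[727.9,246.2],[687,-303.1]],0)@n
gap=fence-c@n-55; print("gap",gap)
f0=robot.current_contact_force()
e=s+n*(gap-8+20)
print(robot.move_linear([*e,z+5.5],[np.pi,0,FY],speed=60,f_stop=15),robot.current_tcp_pos()@[*n,0]-fence,robot.current_contact_force()-f0,robot.current_t())
E
```

```text
w 0.6005593787147142 30.8083
True -11.612672718666262 33.3167
gap 119.43275173284394
False -124.19926515782856 [0.26936364 0.52569962 0.64954146] 35.9667
```

```bash
python3 - <<'E'
from bench import robot
from h import *
import cv2
n=rot(FY)@[1,0]; p=robot.current_tcp_pos(); f0=robot.current_contact_force()
q=lambda d:[*(p[:2]+n*d),p[2]]
h=robot.move_linear(q(20),speed=20,f_stop=9)
print(h,(robot.current_tcp_pos()-p)[:2]@n,robot.current_contact_force()-f0)
robot.sleep(.2); t=robot.current_tcp_pos(); print(robot.current_contact_force()-f0,t,robot.current_t())
d=robot.get_image("wrist")
robot.move_linear([*(t[:2]-n*60),t[2]],speed=100)
robot.move_linear([*(t[:2]-n*60),60],speed=200)
print(robot.current_t())
i=robot.get_image("top")["img"]; out=np.zeros((600,800,3),np.uint8)
out[:300]=cv2.resize(i[165:255,205:445],(800,300),interpolation=2); out[300:,:400]=cv2.resize(d["img"],(400,300)); out[300:,400:]=cv2.resize(robot.get_image("wrist")["img"],(400,300))
cv2.imwrite("pics/p4.png",cv2.convertScaleAbs(out,alpha=1.4))
E
```

```text
True 8.92310209085506 [ 0.07113465 -0.43639482  0.19242616]
[-1.23633224 -0.721426   -0.16830922] [605.51206437 165.06409242  -7.20699834] 36.775
38.0583
```

View pics/p4.png

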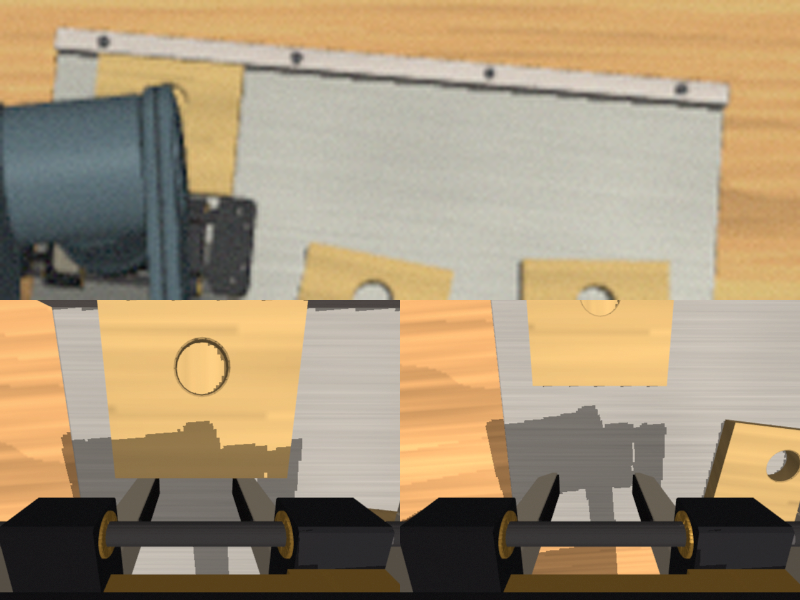

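The top strip shows the front against the fence. Its far corners at (97,57) and (243,68) match the fence line's slope (0.075 against 0.077). The contact force had died off after the stop, so I'll give it one slow confirming push before pressing the corners.

```bash
python3 - <<'E'
from bench import robot
from h import *
n=rot(FY)@[1,0]; t=np.array([605.51,165.06]); z=-6.6
robot.move_linear([*(t-n*60),z],speed=150); robot.move_linear([*(t-n*3),z],speed=90)
f0=robot.current_contact_force()
h=robot.move_linear([*(t+n*8),z],speed=8,f_stop=7); p=robot.current_tcp_pos()
print(h,(p[:2]-t)@n,robot.current_contact_force()-f0)
robot.sleep(.2); print(robot.current_contact_force()-f0,robot.current_tcp_pos(),robot.current_t())
robot.move_linear([*(p[:2]-n*5),z],speed=20); robot.move_linear([*(p[:2]-n*20),z],speed=100)
robot.move_linear([*(p[:2]-n*20),30],speed=150)
robot.move_gripper(0.0); print(robot.current_t())
E
```

```text
True 0.6217791064678672 [-0.46154646 -1.30043993 -0.18410568]
[-0.88880191 -0.66238867 -0.21872842] [605.53407992 164.89442365  -7.83719546] 40.5417
42.5917
```

```bash
sed -i 's/robot.sleep(.15)/robot.sleep(.4)/' h.py; python3 - <<'E'
from bench import robot
from h import *
import cv2
n=rot(FY)@[1,0]; l=rot(FY)@[0,1]; t=np.array([605.5,165.0])
far=unproj((np.array([(97,57),(243,68)])+.5)/3.333-.5+[205,165],43).mean(0)
c=far-55*n; c2=t+61.5*n; print(c,c2,(c-c2)@n,(c-c2)@l)
c=c2+l*((c-c2)@l); p=(*c,FY)
press(robot,p,1,f=4); press(robot,p,-1,f=4)
q=robot.current_tcp_pos(); robot.move_linear([q[0],q[1],120],speed=200)
robot.move_j([-1.541,0.259,1.535,0,1.348,-0.203]); print(robot.current_t())
i=robot.get_image("top")["img"]; s=robot.get_image("scene")["img"]
out=np.zeros((600,800,3),np.uint8)
out[:350,:562]=cv2.resize(i[165:305,205:430],(562,350),interpolation=2); out[350:]=cv2.resize(s[215:310,185:460],(800,250),interpolation=2)
cv2.imwrite("pics/p5.png",cv2.convertScaleAbs(out,alpha=1.4))
E
```

```text
[664.5687404  159.13313661] [666.82480056 160.36116002] -2.1570054525537046 -1.3946958170512325
1 True z 3.60 F 3.45 then z 3.55 F 4.27 t 45.6
-1 True z 3.96 F 4.71 then z 3.97 F 5.88 t 48.0
51.8667
```

View pics/p5.png

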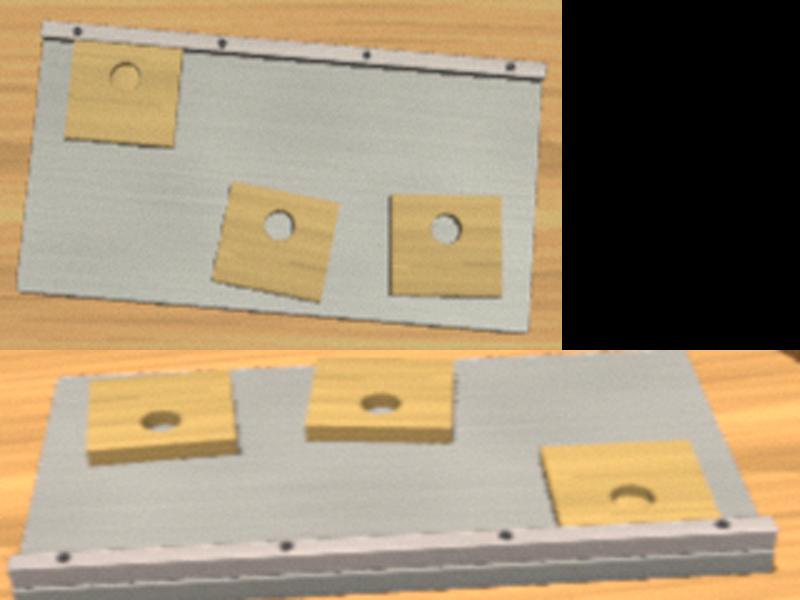

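The final picture shows the cupped front lying square against the fence, with its far edge running from (75,41) to (183,48). The two flat fronts are at their original pixels. During the last presses both its corners sank to 3.6–4.0, against 6.4 for a flat front.

```bash
python3 -c "
from bench import robot
print(robot.hand_in())"
```

```text
the job is handed in; nothing more can be done
None
```

The cupped front was the left-hand one: I slid it square against the fence, pressed its left and then its right corner so it tipped each way, and handed the job in at about 52 s with the two flat fronts where they were; I kept clear of the glue, tin and sander but did not check them in a final picture.

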